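Clamp a carved plaque by its tongue under the retaining block of a carving board

ROBOT

A 6-joint arm with a two-finger parallel gripper is mounted at the origin on the work surface. World frame = base frame: x ahead of the robot, y to its left, z up, the work surface at z = 0. Lengths are in m, angles in degrees, forces in N, time in s.
With the tool pointing down it reaches from about 0.25 to 0.725 m from the base axis. Payload 9.7 kg.
Tool frame: the origin (TCP) lies at the very end of the fingers, on their centre line; the grasp point (between the pads) lies 19 mm behind it; y points along the fingers, x is the direction in which the jaws open and shut, and the axes are right-handed (so a half turn about y gives the same grasp; the last joint's range is limited). The gripper opens to 85 mm and grips with 20 to 120 N. Pads are 22 mm wide; open, the fingers measure 114 mm over their backs; the gripper's body (76 mm by 85 mm) begins 54 mm behind the grasp point. The pads swing forward as they close: fully open they stand 13 mm farther back than shut.
Start: joints at [64.286, 4.979, 10.078, 95.1, 0, 90], TCP at [0.239, 0.496, 0.231] pointing down, gripper open.
Joint ranges: [-179.16, 179.16], [-48.56, 103.87], [-65.8, 70.77], [-126.05, 130.52], [-82.76, 87.17], [-180, 180]. Speed limits (degrees/s): [127.2, 127.2, 147.25, 180, 180, 180].

INTERFACE

Orientations are given as [roll, pitch, yaw] about the fixed x, y, z axes, in that order (R = Rz(yaw) Ry(pitch) Rx(roll)).
In Python, from workcell import bot gives the robot as it stands.
- The arm moves only by the shell command python3 -m jog 'ROWS' [FORCE]. ROWS is JSON, a list of rows, each a list of 7 numbers: the closure, from 0 (fully open) to 1 (shut), then the shift along the world's x, y, z in units of 25 mm (1.0 is 25 mm), then the turn, a rotation vector about the world's x, y, z in units of 5 degrees (1.0 is 5 degrees). A call has 1 to 5 rows; each row is the pose to reach, as a shift and turn from the pose commanded when the call began; what a row does not reach only later rows make up. A row lasts 1/10 s, in which the tool goes at most 50 mm and 8.59 degrees, less where a joint would pass 70% of its speed; a pose out of reach is approached as far as the arm can. A call with a gripper value outside its range is refused whole. The fingers move at their own pace and stop on an object; FORCE is the grip in N (left out, the last holds). Time passes only in rows, so rows that repeat a pose let the fingers close. It gives the time, the measured TCP pose, the force and the opening at its end, in the units of the state.
- bot.get_obs(): the state, without advancing time (a new reading comes with each control period).
- bot.camera(name): name is "scene" or "top" or "wrist"; returns (picture, depth): 420x560x3 uint8, red, green, blue; 420x560 float32, m along the optical axis (not along the pixel's ray), 0 where there is no reading.
- bot.camera_model(name): a dict with "fx", "fy", "cx", "cy" (pixels), "rvec" (rotation vector, rad) and "tvec" (3), from world to camera coordinates, as OpenCV has them; the wrist camera has in their place "tool_from_camera" (4x4, takes a point from camera to tool coordinates, whose origin is the TCP and whose axes are the tool frame's). Camera axes: x right, y down, z forward; pixel columns grow to the right and rows downward; lengths in m; the calibration is good to about 2 mm. A picture is of the moment at which its call begins: read the wrist's pose just before it. camera_model takes no time and is no camera call.
- bot.job_done(): hands the job in, once; it reports no verdict.
Trained networks look in the newest picture that a camera, given by its name, has taken for a name from the list of things; names that differ only in an ending like _2 or _b are one class to them, and where a whole thing is asked for, a point or a joint stands for the part that bears it (a point fixed in the world has none). Each returns a list of dicts, best first, with "conf" (0 to 1); they miss things now and then, are a little off and sometimes report something else, mostly with a low value. They report only what shows in the picture. A call takes as long as a camera call. They do not tell look-alikes from the thing itself.
- bot.regions_of(camera, label): "pixels" (420x560 bool, what is visible of it) and "point" ([row, column] in pixels, amid what is visible of it).
The state is a dict: "time": time; "q": joint angles; "qd": joint speeds; "joint_efforts": joint torques, N m; "ee_pos": TCP position; "tcp_rot": TCP orientation; "wrist_force": force on the tool from outside, world axes, zero at the start; "torque": the same for the moment, N m; "opening": finger opening in m.
Only numpy, scipy, OpenCV 4.12 (cv2) and the standard library are available. Lean on these libraries where they do the work, as an engineer would, in place of code of your own. Each camera call takes 0.05 s, during which the arm holds its last target. There are 200 camera calls.

TASK

With the jaw still back, lay the carved plaque flat on the carving board and slide its tongue sideways under the steel overhang of the retaining block until it presses on the sprung stop hidden inside and the stop gives a few millimetres. Let go of it, then slide the tail jaw up behind the plaque by its post and press until the plaque is pushed firmly home again, so that it stays squeezed between the jaw and the sprung stop when you let go. Press gently, keeping the push on the retaining block under 15 N, and leave the other things on the bench where they are.

Things in the scene. Friction and masses are not known exactly. Their poses are not given: they have to be found in the camera images.
- plaque: light wooden plaque, 0.14 kg: plate 100 x 64 x 14 mm; on its middle a carved block (boss), 50 mm along x, 40 mm along y, 14 to 44 mm above the underside: grasp it across the 40 mm. A tongue sticks out of its +x end. Origin: centre of the plate's underside, below the boss's centre; x points to the tongue, z up; the tail end is at x = -50 mm. Starts flat on the bench
- nose (a point): middle of the plaque's tongue nose, at the underside, 96 mm along +x from the plaque's origin. The tongue is 46 mm long, 50 mm wide, 10 mm thick, flush with the underside
- board: carving board fixed to the bench: plywood 322 x 120 mm, 18 mm thick; the plaque slides on its top. It carries the retaining block at its +x end and the tail jaw at its -x end. Origin: on its underside, straight below the pocket mouth's centre; x points along the board from jaw to retaining block, z up; it reaches from x = -250 to +72 mm
- retainer: retaining block on the board: wooden cheeks under a dark steel cover plate 70 x 94 mm that overhangs a pocket open towards the jaw. Origin and axes as mouth. The pocket runs in +x under the cover: 12 mm high (2 more than the tongue), 53 mm wide (3 more than the tongue), flared to about 66 mm at the mouth, narrowing over the first 12 mm. The cover's top is 28 mm above the board
- mouth (a point): centre of the pocket mouth at board-top level; x points into the pocket, z up. Hidden in the pocket is a sprung stop for the tongue's nose: its face is set anywhere from 14 to 36 mm in from the mouth, different every time and not measurable; it gives up to 6 mm further at 1.5 N per mm (9 N), damped, then it is solid
- jaw (a joint): travel of the tail jaw along the board towards the retaining block, in m: 0 fully back, 0.090 fully forward; starts between 0 and 0.012. It slides with about 7 N of friction and stays where it is left, against up to about 7 N of spring force
- jaw_face (a point): centre of the jaw's front face, 8 mm above the board's top; x points towards the pocket; at travel 0 it is 187 mm from the pocket mouth. The jaw is a dark wooden block 40 mm long, 70 mm wide, its top 27 mm above the board
- jaw_post (a point): point to grip on the jaw's upright round steel post, 18 mm thick, from 27 to 73 mm above the board's top; this point is on its axis, 55 mm above the board's top and 20 mm behind the jaw's face
- gouge_a: bystander: a carving gouge, wooden handle and steel blade, about 210 mm long, lying; origin under the handle's blade end
- gouge_b: bystander: a shorter carving gouge, about 190 mm long, lying; origin under the handle's blade end
- spanner: bystander: a steel open-ended spanner lying on the bench
- jar: bystander: an amber glass jar, 72 mm across and 130 mm tall, standing; origin under its centre
- offcut: bystander: a plain dark wooden offcut, 130 x 50 x 35 mm, no tongue and no boss; origin under its centre
- mallet: bystander: a wooden mallet with a 50 x 70 x 60 mm head, lying
- brush: bystander: a bench brush 190 mm long, lying bristles down
Not all that is in view belongs to the job. What is shaped like the plaque but blue is not meant.

How it is judged:
By the outcome, as a careful person would: the job done as asked, in the order asked, and still so for the second after the job is handed in, with the robot touching nothing.
It also fails if it takes over 72 s, if anything falls off the work surface, if the arm or the gripper's body presses on something with over 40 N, if the wrist force passes 120 N, or if a joint passes its speed limit or range.

## Working session

There is one attempt and no reset: what is moved stays moved. The work goes in short steps, Python scripts to look and compute and a shell command to move; the robot and the scene stay as the last step left them, time stands still between calls to the robot, and variables do not carry over. Pictures are saved under pics/ and viewed, about 8 in all and at most 12, crops included, and the job is handed in when it is done.

```bash
mkdir -p pics; ls; cat > h.py <<'E'
import numpy as np,cv2
from workcell import bot
from scipy.spatial.transform import Rotation as R
def cam(name):
    o=bot.get_obs(); p,d=bot.camera(name); m=bot.camera_model(name)
    if 'rvec' in m:
        Rm=cv2.Rodrigues(np.array(m['rvec'],float))[0]; T=np.eye(4);T[:3,:3]=Rm.T;T[:3,3]=-Rm.T@np.array(m['tvec'],float).ravel()
    else:
        T0=np.eye(4);T0[:3,:3]=R.from_euler('xyz',o['tcp_rot'],degrees=True).as_matrix();T0[:3,3]=o['ee_pos'];T=T0@np.array(m['tool_from_camera'])
    v,u=np.mgrid[:420,:560]
    P=np.stack([(u-m['cx'])/m['fx']*d,(v-m['cy'])/m['fy']*d,d],-1)
    W=P@T[:3,:3].T+T[:3,3]; W[d==0]=np.nan
    return p,d,W
def save(n,p): cv2.imwrite('pics/'+n+'.png',cv2.cvtColor(p,cv2.COLOR_RGB2BGR))
E
python3 - <<'E'
from h import *
p,d,W=cam('top'); save('top0',p); np.save('Wtop.npy',W)
print(bot.get_obs())
for l in ['plaque','board','retainer','jaw','jaw_post','jar','offcut']:
    for r in bot.regions_of('top',l)[:3]:
        px=r['pixels']; w=W[px]; print(l,round(r['conf'],2),r['point'],px.sum(),np.nanmedian(w,0).round(3),np.nanmax(w[:,2]).round(3))
p,d,W=cam('scene'); save('scene0',p)
E
```

```text
pics
{'time': 0.05, 'q': array([ 6.42844925e+01,  5.00996788e+00,  1.00331591e+01,  9.50983892e+01,
       -2.65768885e-03,  8.99995160e+01]), 'qd': array([-0.0020734 , -0.13185847,  0.11141263,  0.0258818 , -0.03026326,
        0.04525332]), 'joint_efforts': array([ 1.61461157e-03, -5.22081077e+01,  4.66119361e+01,  1.66493829e-02,
       -4.38589964e-06,  8.48738146e-07]), 'ee_pos': array([0.23855877, 0.49531491, 0.23058233]), 'tcp_rot': array([-9.00026571e+01,  7.51980563e-02,  6.42849765e+01]), 'wrist_force': array([-0.18444689, -0.808702  , -0.23543872]), 'torque': array([-0.02394936,  0.01739177, -0.01714407]), 'opening': 0.08533495028239359}
plaque 0.91 [197.4, 201.3] 1118 [0.542 0.226 0.014] 0.05
plaque 0.9 [277.3, 347.5] 1204 [ 0.307 -0.164  0.014] 0.05
plaque 0.76 [301.6, 152.1] 1283 [0.253 0.352 0.014] 0.05
board 0.96 [170.9, 324.6] 4989 [ 0.603 -0.121  0.019] 0.094
retainer 0.58 [164.9, 276.5] 945 [0.61  0.007 0.046] 0.053
jaw 0.92 [171.3, 366.6] 400 [ 0.599 -0.228  0.045] 0.094
jaw_post 0.93 [169.3, 369.6] 392 [ 0.598 -0.228  0.045] 0.094
jar 0.74 [153.5, 126.3] 1015 [0.641 0.413 0.113] 0.135
offcut 0.58 [216.8, 112.4] 1012 [0.49  0.471 0.034] 0.041
offcut 0.54 [137.0, 197.5] 458 [0.705 0.256 0.015] 0.024
```

View pics/top0.png

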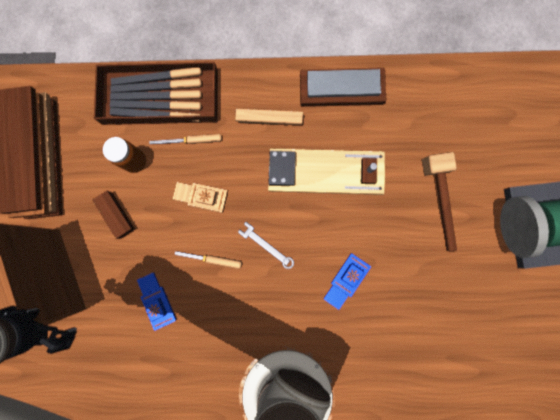

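View pics/scene0.png

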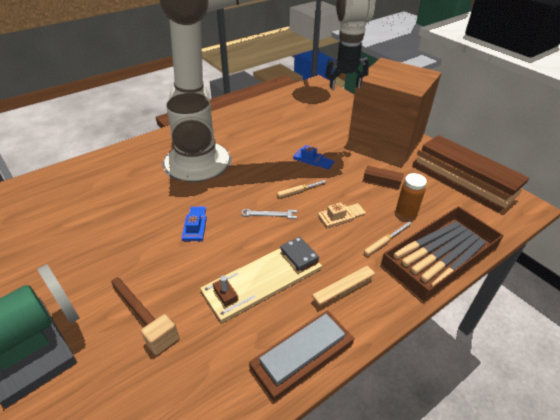

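The top picture shows the wooden plaque at about (201,197) px, with its tongue to the left (+y). The board is at (325,171), with the retainer on its left and the jaw and post on its right at (369,170). The blue look-alikes are to be ignored.

```bash
cat >> h.py <<'E'
def rect(pts):
    (c,s,a)=cv2.minAreaRect((pts[:,:2]*1000).astype(np.float32))
    b=cv2.boxPoints((c,s,a)); e=b[1]-b[0]; f=b[2]-b[1]
    L=e if np.hypot(*e)>np.hypot(*f) else f
    return np.array(c)/1000,np.sort(s)[::-1],np.degrees(np.arctan2(L[1],L[0]))%180
def report(W,regs):
    for l,z0,z1,lab in regs:
        for r in bot.regions_of(lab,l)[:3]:
            w=W[r['pixels']]; w=w[(w[:,2]>z0)&(w[:,2]<z1)]
            if len(w)>20: c,s,a=rect(w); print(l,z0,r['conf'].__round__(2),len(w),c.round(4),s.round(1),'axis',a.round(2),'z',np.median(w[:,2]).round(4))
E
python3 - <<'E'
from h import *
p,d,W=cam('top')
report(W,[('plaque',.003,.06,'top'),('plaque',.035,.06,'top'),('board',.01,.06,'top'),('retainer',.035,.06,'top'),('jaw',.035,.06,'top'),('jaw_post',.08,.1,'top')])
E
```

```text
plaque 0.003 0.94 1212 [0.2556 0.3579] [147.4  65.4] axis 24.14 z 0.0141
plaque 0.003 0.68 1174 [ 0.3007 -0.1649] [147.7  64. ] axis 144.7 z 0.0141
plaque 0.003 0.57 1091 [0.5448 0.2395] [149.8  64.3] axis 76.72 z 0.0139
plaque 0.035 0.94 294 [0.2349 0.3493] [49.8 41.6] axis 24.2 z 0.0441
plaque 0.035 0.68 294 [ 0.3202 -0.1782] [50.  39.7] axis 144.67 z 0.044
plaque 0.035 0.57 271 [0.5392 0.2159] [50.8 40. ] axis 76.97 z 0.0438
board 0.01 0.73 894 [0.5436 0.2368] [144.6  63.5] axis 75.63 z 0.0148
board 0.01 0.62 4767 [ 0.6081 -0.1188] [321.9 121.7] axis 87.27 z 0.0188
retainer 0.035 0.92 846 [0.6139 0.0051] [96.3 68.3] axis 179.1 z 0.046
jaw 0.035 0.8 312 [ 0.6016 -0.2318] [68.6 38.8] axis 177.5 z 0.0445
jaw 0.035 0.68 34 [0.764  0.0434] [173.5  25.1] axis 84.97 z 0.0355
jaw_post 0.08 0.71 41 [ 0.6022 -0.2329] [16.8 14.6] axis 134.23 z 0.09
```

```bash
python3 -m jog '[[0,1.2,-1.12,-0.3,0,0,-1.54],[0,2.4,-2.24,-0.6,0,0,-3.08],[0,3.6,-3.36,-0.9,0,0,-4.62],[0,4.8,-4.48,-1.2,0,0,-6.16],[0,6,-5.6,-1.5,0,0,-7.7]]' 40; python3 -m jog '[[0,1.2,-1.12,-0.3,0,0,-1.54],[0,2.4,-2.24,-0.6,0,0,-3.08],[0,3.6,-3.36,-0.9,0,0,-4.62],[0,4.8,-4.48,-1.2,0,0,-6.16],[0,6,-5.6,-1.5,0,0,-7.7]]'; python3 -m jog '[[0,0,0,0,0,0,0],[0,0,0,0,0,0,0]]'
python3 - <<'E'
from h import *
p,d,W=cam('wrist'); save('w1',p)
report(W,[('plaque',.003,.06,'wrist'),('plaque',.035,.06,'wrist')])
E
```

```text
time: 1.3
ee_pos: [0.3896, 0.3543, 0.1936]
tcp_rot: [-90.0, -0.0, 25.5]
wrist_force: [1.6, 0.6, -0.3]
opening: 0.0856
time: 1.8
ee_pos: [0.5397, 0.2142, 0.1561]
tcp_rot: [-90.0, -0.0, -13.0]
wrist_force: [-0.9, 1.8, 0.5]
opening: 0.0851
time: 2.0
ee_pos: [0.5389, 0.2148, 0.1558]
tcp_rot: [-90.0, 0.1, -12.8]
wrist_force: [0.6, -0.6, -0.5]
opening: 0.0857
plaque 0.003 0.95 12215 [0.543  0.2383] [146.1  64. ] axis 76.99 z 0.0139
plaque 0.035 0.95 3228 [0.5381 0.2168] [49.3 40. ] axis 77.31 z 0.044
```

View pics/w1.png

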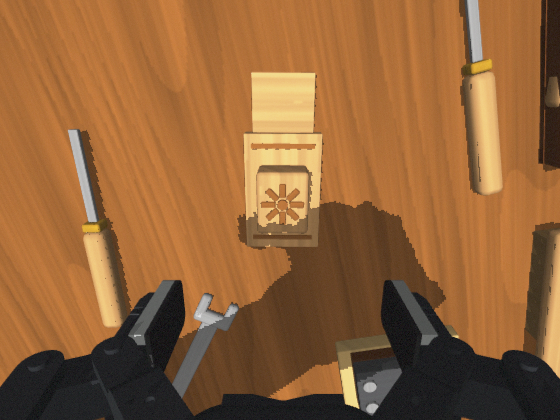

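Wrist view: the plaque is centred between the fingers, with its boss at (283,205). It agrees with the top measurement to within 1 mm. Next I descend and grip.

```bash
python3 -m jog '[[0.2,-0.04,0.06,-1.5,0,0,0],[0.2,-0.04,0.06,-3,0,0,0],[0.2,-0.04,0.06,-4.4,0,0,0],[0.2,-0.04,0.06,-5.2,0,0,0],[0.2,-0.04,0.06,-5.5,0,0,0]]'; python3 -m jog '[[0.2,0,0,0,0,0,0],[0.6,0,0,0,0,0,0],[1,0,0,0,0,0,0],[1,0,0,0,0,0,0],[1,0,0,0,0,0,0]]' 40;  python3 -m jog '[[1,0,0,0,0,0,0],[1,0,0,0,0,0,0],[1,0,0,0,0,0,0]]'
```

```text
time: 2.65
ee_pos: [0.5358, 0.2175, 0.0167]
tcp_rot: [-90.1, 0.1, -12.6]
wrist_force: [0.6, 0.5, 0.9]
opening: 0.0682
time: 3.15
ee_pos: [0.5386, 0.2176, 0.0208]
tcp_rot: [-89.9, -0.1, -12.7]
wrist_force: [-0.6, 0.9, 6.2]
opening: 0.0391
time: 3.45
ee_pos: [0.5386, 0.2176, 0.0207]
tcp_rot: [-89.9, -0.1, -12.7]
wrist_force: [-0.3, 0.5, 6.6]
opening: 0.0391
```

```bash
python3 -m jog '[[1,0,0,0.8,0,0,0],[1,0,0,1.8,0,0,0],[1,0,0,2.8,0,0,0],[1,0,0,3.6,0,0,0],[1,0,0,4,0,0,0]]'; python3 -m jog '[[1,0.2,-1,0,0,0,0.2],[1,0.5,-2.5,0,0,0,0.4],[1,0.8,-4,0,0,0,0.6],[1,1.1,-5.5,0,0,0,0.8],[1,1.4,-7,0,0,0,1]]';python3 -m jog '[[1,0.3,-1.5,0,0,0,0.2],[1,0.6,-3,0,0,0,0.4],[1,0.9,-4.5,0,0,0,0.6],[1,1.1,-6,0,0,0,0.8],[1,1.34,-7.3,0,0,0,1]]'; python3 -m jog '[[1,0,0,0,0,0,0],[1,0,0,0,0,0,0],[1,0,0,0,0,0,0]]'
python3 - <<'E'
from h import *
p,d,W=cam('wrist'); save('w2',p); print(bot.get_obs()['ee_pos'])
report(W,[('plaque',.06,.18,'wrist'),('plaque',.147,.17,'wrist'),('retainer',.035,.06,'wrist'),('board',.01,.06,'wrist')])
E
```

```text
time: 3.95
ee_pos: [0.5384, 0.2173, 0.1213]
tcp_rot: [-89.9, -0.1, -12.7]
wrist_force: [-0.5, -0.1, -1.0]
opening: 0.0392
time: 4.45
ee_pos: [0.5726, 0.0406, 0.1185]
tcp_rot: [-90.0, 0.0, -7.7]
wrist_force: [0.8, 0.9, -0.7]
opening: 0.0393
time: 4.95
ee_pos: [0.606, -0.1424, 0.1183]
tcp_rot: [-90.0, 0.0, -2.7]
wrist_force: [0.1, 0.3, -0.8]
opening: 0.0391
time: 5.25
ee_pos: [0.6059, -0.1399, 0.1185]
tcp_rot: [-90.0, 0.0, -2.7]
wrist_force: [-0.9, 0.1, -1.2]
opening: 0.0396
[ 0.60603466 -0.13958768  0.11865224]
plaque 0.06 0.81 34880 [ 0.6062 -0.1182] [146.2  64.4] axis 86.72 z 0.1115
retainer 0.035 0.58 7416 [ 0.6114 -0.0198] [94.2 20.8] axis 177.3 z 0.0456
board 0.01 0.79 20683 [ 0.6057 -0.141 ] [275.8 120.4] axis 87.34 z 0.0183
```

View pics/w2.png

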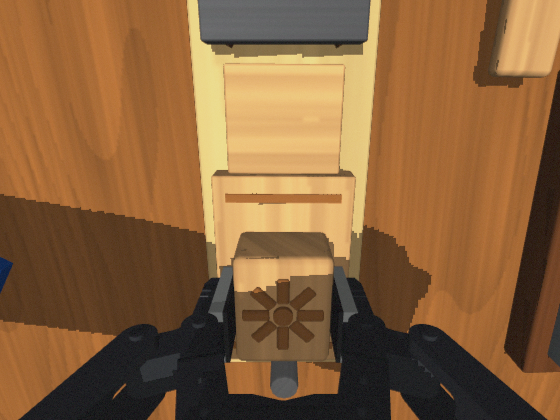

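The plaque is held level, its nose at about row 65, with the retainer lip at row 42. It is 0.6° off the board axis and 0.8 mm to the side. I correct both while lowering.

```bash
python3 -m jog '[[1,0.03,0,-0.8,0,0,0.12],[1,0.03,0,-1.7,0,0,0.12],[1,0.03,0,-2.5,0,0,0.12],[1,0.03,0,-3,0,0,0.12],[1,0.03,0,-3.16,0,0,0.12]]'; python3 -m jog '[[1,0,0,0,0,0,0],[1,0,0,-0.04,0,0,0],[1,0,0,-0.04,0,0,0]]'
python3 - <<'E'
from h import *
p,d,W=cam('wrist'); save('w3',p); print(bot.get_obs()['ee_pos'],bot.get_obs()['wrist_force'])
report(W,[('plaque',.025,.1,'wrist'),('retainer',.035,.06,'wrist'),('board',.01,.06,'wrist')])
E
```

```text
time: 6.0
ee_pos: [0.606, -0.14, 0.0388]
tcp_rot: [-90.0, 0.1, -2.1]
wrist_force: [-7.4, 1.8, 13.3]
opening: 0.0391
time: 6.3
ee_pos: [0.6073, -0.1405, 0.0395]
tcp_rot: [-90.0, -0.1, -2.1]
wrist_force: [-0.2, 0.5, -0.9]
opening: 0.0389
[ 0.6072516  -0.1405401   0.03939737] [ 0.62131453 -0.55485742 -1.11115165]
plaque 0.025 0.61 34770 [ 0.6074 -0.1192] [146.5  64.1] axis 87.57 z 0.0324
retainer 0.035 0.75 4133 [ 0.6111 -0.0285] [93.3  3.6] axis 177.56 z 0.045
board 0.01 0.56 49191 [ 0.6069 -0.1185] [196.4 120.3] axis 87.31 z 0.0179
```

```bash
python3 -m jog '[[1,-0.01,0.2,0,0,0,0],[1,-0.01,0.45,0,0,0,0],[1,0.01,0.7,0,0,0,0],[1,0.02,0.9,0,0,0,0],[1,0.03,1.1,0,0,0,0]]'; python3 -m jog '[[1,0,0,0,0,0,0],[1,0,0,0,0,0,0]]';python3 -m jog '[[1,0,0.05,0,0,0,0],[1,0.01,0.1,0,0,0,0],[1,0.01,0.15,0,0,0,0],[1,0.01,0.2,0,0,0,0],[1,0.01,0.2,0,0,0,0]]'
```

```text
time: 7.0
ee_pos: [0.6077, -0.1123, 0.0389]
tcp_rot: [-90.0, -0.0, -2.1]
wrist_force: [0.1, 0.2, -1.2]
opening: 0.0393
time: 7.2
ee_pos: [0.6077, -0.1127, 0.0388]
tcp_rot: [-90.0, -0.0, -2.1]
wrist_force: [-0.7, 0.9, -1.0]
opening: 0.0395
time: 7.7
ee_pos: [0.6079, -0.1078, 0.0388]
tcp_rot: [-90.0, -0.0, -2.1]
wrist_force: [0.1, -0.3, -0.8]
opening: 0.0391
```

```bash
python3 -m jog '[[1,0,0.05,0,0,0,0],[1,0,0.1,0,0,0,0],[1,0.01,0.15,0,0,0,0],[1,0.01,0.15,0,0,0,0]]'
```

```text
time: 8.1
ee_pos: [0.6082, -0.104, 0.0388]
tcp_rot: [-90.0, -0.0, -2.1]
wrist_force: [-0.6, -0.5, -0.2]
opening: 0.0389
```

```bash
python3 -m jog '[[1,0,0.05,0,0,0,0],[1,0,0.1,0,0,0,0],[1,0.01,0.12,0,0,0,0],[1,0.01,0.12,0,0,0,0]]'
```

```text
time: 8.5
ee_pos: [0.6084, -0.1011, 0.0388]
tcp_rot: [-90.0, -0.0, -2.1]
wrist_force: [-0.1, 0.2, 0.5]
opening: 0.0393
```

```bash
python3 -m jog '[[1,0,0.05,0,0,0,0],[1,0,0.1,0,0,0,0],[1,0.01,0.12,0,0,0,0],[1,0.01,0.12,0,0,0,0]]'
```

```text
time: 8.9
ee_pos: [0.6087, -0.0981, 0.0388]
tcp_rot: [-90.0, -0.0, -2.1]
wrist_force: [-0.6, -0.5, 0.4]
opening: 0.0389
```

```bash
python3 -m jog '[[1,0,0.05,0,0,0,0],[1,0,0.1,0,0,0,0],[1,0,0.12,0,0,0,0],[1,0,0.12,0,0,0,0]]'
```

```text
time: 9.3
ee_pos: [0.6087, -0.0951, 0.0388]
tcp_rot: [-90.0, -0.0, -2.1]
wrist_force: [-0.4, -0.4, 1.7]
opening: 0.0395
```

```bash
python3 -m jog '[[1,0,0.05,0,0,0,0],[1,0,0.1,0,0,0,0],[1,0.01,0.1,0,0,0,0],[1,0.01,0.1,0,0,0,0]]'
```

```text
time: 9.7
ee_pos: [0.6087, -0.0925, 0.0388]
tcp_rot: [-90.0, 0.0, -2.1]
wrist_force: [-1.3, -0.4, 1.7]
opening: 0.0388
```

```bash
python3 -m jog '[[1,0,0.04,0,0,0,0],[1,0,0.08,0,0,0,0],[1,0,0.08,0,0,0,0],[1,0,0.08,0,0,0,0]]'
```

```text
time: 10.1
ee_pos: [0.609, -0.0908, 0.0388]
tcp_rot: [-90.0, -0.0, -2.1]
wrist_force: [0.1, -1.6, 1.7]
opening: 0.0392
```

```bash
python3 -m jog '[[1,0,0.04,0,0,0,0],[1,0,0.08,0,0,0,0],[1,0,0.08,0,0,0,0],[1,0,0.08,0,0,0,0]]'
```

```text
time: 10.5
ee_pos: [0.609, -0.089, 0.0388]
tcp_rot: [-90.0, -0.0, -2.1]
wrist_force: [1.2, -5.1, 0.1]
opening: 0.039
```

```bash
python3 -m jog '[[1,0,0.04,0,0,0,0],[1,0,0.04,0,0,0,0],[1,0,0.04,0,0,0,0]]'
```

```text
time: 10.8
ee_pos: [0.609, -0.0881, 0.0389]
tcp_rot: [-90.0, -0.0, -2.1]
wrist_force: [-0.0, -5.2, 1.3]
opening: 0.0394
```

```bash
python3 -m jog '[[1,0,0.03,0,0,0,0],[1,0,0.03,0,0,0,0],[1,0,0.03,0,0,0,0]]'; python3 -m jog '[[0.6,0,0.03,0,0,0,0],[0.3,0,0.03,0,0,0,0],[0.2,0,0.03,0,0,0,0],[0.2,0,0.03,0,0,0,0],[0.2,0,0.03,0.3,0,0,0]]'; python3 -m jog '[[0.2,0,0,1,0,0,0],[0.2,0,0,2,0,0,0],[0.2,0,-0.8,3,0,0,0],[0.2,0,-1.8,3.4,0,0,0],[0.2,0,-2.8,3.4,0,0,0]]'; python3 -m jog '[[0.2,0,0,0,0,0,0],[0.2,0,0,0,0,0,0]]'
python3 - <<'E'
from h import *
p,d,W=cam('wrist'); save('w4',p); print(bot.get_obs()['ee_pos'],bot.get_obs()['wrist_force'])
report(W,[('plaque',.025,.1,'wrist'),('retainer',.035,.06,'wrist'),('board',.01,.06,'wrist'),('jaw',.035,.06,'wrist')])
p,d,W=cam('top');save('t4',p)
report(W,[('plaque',.05,.07,'top'),('plaque',.025,.07,'top'),('jaw_post',.08,.1,'top'),('jaw',.035,.06,'top')])
E
```

```text
time: 11.1
ee_pos: [0.609, -0.0875, 0.0389]
tcp_rot: [-90.1, -0.0, -2.1]
wrist_force: [0.5, -7.3, 2.0]
opening: 0.0398
time: 11.6
ee_pos: [0.6082, -0.0858, 0.0453]
tcp_rot: [-90.0, 0.1, -2.1]
wrist_force: [0.5, -0.2, -1.1]
opening: 0.0685
time: 12.1
ee_pos: [0.6099, -0.1568, 0.1344]
tcp_rot: [-90.0, -0.2, -2.1]
wrist_force: [0.1, -0.5, 0.4]
opening: 0.0682
time: 12.3
ee_pos: [0.6088, -0.1563, 0.1315]
tcp_rot: [-90.0, 0.0, -2.2]
wrist_force: [-0.2, -0.1, -0.1]
opening: 0.0684
[ 0.60877919 -0.15580621  0.1313291 ] [0.8155309  0.24511673 0.15422622]
plaque 0.025 0.65 16146 [ 0.608  -0.0857] [113.4  64.2] axis 87.34 z 0.0322
retainer 0.035 0.88 2712 [ 0.6111 -0.0267] [93.6  7.5] axis 177.54 z 0.0454
board 0.01 0.65 37034 [ 0.6053 -0.1483] [263.7 120.5] axis 87.31 z 0.0181
jaw 0.035 0.88 3988 [ 0.6014 -0.2321] [69.8 40.9] axis 177.87 z 0.0443
plaque 0.05 0.77 285 [ 0.608 -0.093] [48.9 39.7] axis 88.43 z 0.0617
plaque 0.025 0.89 321 [0.2352 0.3487] [49.9 41. ] axis 23.61 z 0.0437
plaque 0.025 0.77 884 [ 0.6091 -0.0869] [110.2  65.1] axis 87.94 z 0.0333
```

View pics/w4.png

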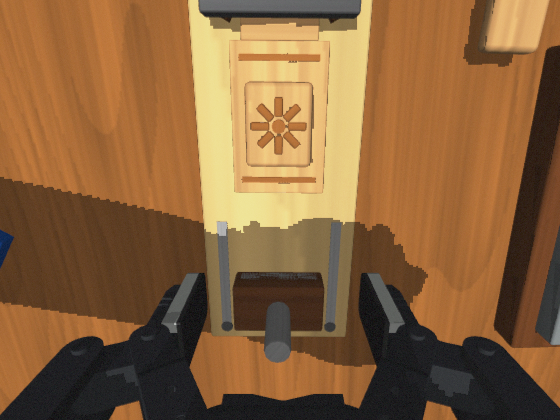

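The plaque lies in the pocket (plate at (280,117) px) and has sprung back to its free position. The jaw is still back, with its post at (279,330) px. Next is the post grip.

```bash
python3 -m jog '[[0.2,-0.15,-1.5,0,0,0,0],[0.2,-0.29,-3.06,0,0,0,0],[0.2,-0.29,-3.06,-1,0,0,0],[0.2,-0.29,-3.06,-2.2,0,0,0],[0.2,-0.29,-3.06,-3,0,0,0]]'; python3 -m jog '[[0.2,0,0,0,0,0,0],[0.2,0,0,0,0,0,0]]'; python3 -m jog '[[0.5,0,0,0,0,0,0],[0.8,0,0,0,0,0,0],[1,0,0,0,0,0,0],[1,0,0,0,0,0,0],[1,0,0,0,0,0,0]]' 50; python3 -m jog '[[1,0,0,0,0,0,0],[1,0,0,0,0,0,0],[1,0,0,0,0,0,0]]'
```

```text
time: 13.3
ee_pos: [0.6009, -0.2329, 0.0542]
tcp_rot: [-90.0, 0.1, -2.2]
wrist_force: [-0.1, 0.3, -0.8]
opening: 0.0683
time: 13.5
ee_pos: [0.6016, -0.2326, 0.0568]
tcp_rot: [-90.0, 0.0, -2.1]
wrist_force: [1.6, -0.1, 1.0]
opening: 0.0683
time: 14.0
ee_pos: [0.6023, -0.2328, 0.0573]
tcp_rot: [-90.0, -0.1, -2.1]
wrist_force: [2.1, 0.9, 5.5]
opening: 0.0167
time: 14.3
ee_pos: [0.6023, -0.2329, 0.0573]
tcp_rot: [-90.0, -0.1, -2.1]
wrist_force: [1.5, -0.3, 5.2]
opening: 0.0163
```

```bash
python3 -m jog '[[1,0.01,0.2,0.03,0,0,0],[1,0.02,0.4,0.03,0,0,0],[1,0.03,0.65,0.03,0,0,0],[1,0.04,0.9,0.03,0,0,0],[1,0.05,1.15,0.03,0,0,0]]'; python3 -m jog '[[1,0.01,0.25,0,0,0,0],[1,0.02,0.5,0,0,0,0],[1,0.03,0.75,0,0,0,0],[1,0.05,1,0,0,0,0],[1,0.05,1.15,0,0,0,0]]';  python3 -m jog '[[1,0,0,0,0,0,0],[1,0,0,0,0,0,0]]'
python3 - <<'E'
from h import *
p,d,W=cam('wrist'); save('w5',p); o=bot.get_obs();print(o['ee_pos'],o['wrist_force'])
report(W,[('plaque',.025,.1,'wrist'),('plaque',.055,.1,'wrist'),('jaw',.035,.05,'wrist')])
E
```

```text
time: 14.8
ee_pos: [0.6035, -0.2054, 0.0574]
tcp_rot: [-90.2, -0.1, -2.2]
wrist_force: [3.7, -8.1, 0.3]
opening: 0.0167
time: 15.3
ee_pos: [0.6048, -0.1764, 0.0574]
tcp_rot: [-90.2, -0.1, -2.2]
wrist_force: [5.5, -7.5, 0.1]
opening: 0.0165
time: 15.5
ee_pos: [0.6049, -0.1759, 0.0574]
tcp_rot: [-90.1, -0.1, -2.1]
wrist_force: [4.6, -3.7, 0.0]
opening: 0.0169
[ 0.60489121 -0.1759009   0.05733584] [ 3.92571661 -3.83760921 -0.61441138]
plaque 0.025 0.96 26935 [ 0.6076 -0.0988] [87.  64.2] axis 87.47 z 0.0604
plaque 0.055 0.96 14422 [ 0.6079 -0.0921] [50.2 40.4] axis 87.07 z 0.0619
jaw 0.035 0.7 6904 [ 0.6042 -0.1747] [70.2 38.9] axis 177.0 z 0.0442
```

View pics/w5.png

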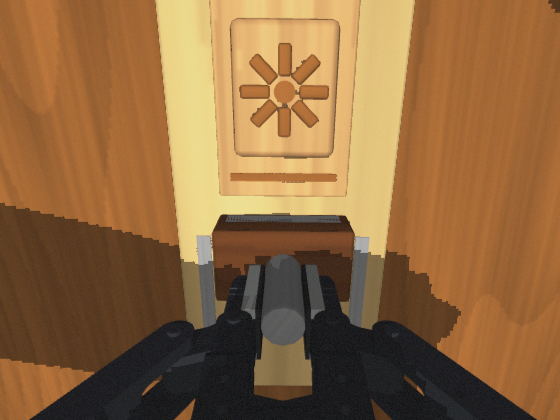

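The jaw face at row 215 is about 13 mm behind the tail at row 195, aligned with it. From here I go in small steps.

```bash
python3 -m jog '[[1,0.05,0.12,0,0,0,0],[1,0.06,0.24,0,0,0,0],[1,0.06,0.36,0,0,0,0],[1,0.06,0.36,0,0,0,0]]'; python3 -m jog '[[1,0,0.04,0,0,0,0],[1,0,0.08,0,0,0,0],[1,0,0.12,0,0,0,0]]'
```

```text
time: 16.1
ee_pos: [0.6054, -0.1672, 0.0573]
tcp_rot: [-90.1, 0.0, -2.2]
wrist_force: [-0.3, -4.7, 4.5]
opening: 0.0165
time: 16.4
ee_pos: [0.6055, -0.1646, 0.0573]
tcp_rot: [-90.2, -0.0, -2.2]
wrist_force: [-1.0, -7.3, 2.3]
opening: 0.0172
```

```bash
python3 -m jog '[[1,0,0.02,0,0,0,0],[1,0,0.04,0,0,0,0],[1,0,0.06,0,0,0,0],[1,0,0.08,0,0,0,0]]'
```

```text
time: 16.8
ee_pos: [0.6056, -0.1626, 0.0573]
tcp_rot: [-90.1, -0.0, -2.2]
wrist_force: [0.2, -7.0, 2.3]
opening: 0.0166
```

```bash
python3 -m jog '[[1,0,0.02,0,0,0,0],[1,0,0.04,0,0,0,0],[1,0,0.06,0,0,0,0],[1,0,0.08,0,0,0,0]]'
```

```text
time: 17.2
ee_pos: [0.6056, -0.1611, 0.0573]
tcp_rot: [-90.2, -0.0, -2.2]
wrist_force: [-0.5, -9.7, 1.3]
opening: 0.0165
```

```bash
python3 -m jog '[[1,0,0.02,0,0,0,0],[1,0,0.04,0,0,0,0]]'; python3 -m jog '[[1,0,0.02,0,0,0,0],[1,0,0.04,0,0,0,0]]'
```

```text
time: 17.4
ee_pos: [0.6057, -0.1604, 0.0573]
tcp_rot: [-90.2, -0.0, -2.2]
wrist_force: [0.2, -10.1, 1.8]
opening: 0.0166
time: 17.6
ee_pos: [0.6057, -0.1596, 0.0574]
tcp_rot: [-90.3, -0.0, -2.2]
wrist_force: [1.1, -12.5, 2.3]
opening: 0.0171
```

```bash
python3 -m jog '[[1,0,0.02,0,0,0,0],[1,0,0.03,0,0,0,0]]'; python3 -m jog '[[1,0,0.03,0,0,0,0],[1,0,0.03,0,0,0,0]]'
```

```text
time: 17.8
ee_pos: [0.6057, -0.1591, 0.0573]
tcp_rot: [-90.3, -0.0, -2.2]
wrist_force: [0.6, -13.2, 0.7]
opening: 0.0169
time: 18.0
ee_pos: [0.6057, -0.1584, 0.0573]
tcp_rot: [-90.3, -0.0, -2.2]
wrist_force: [1.1, -13.0, 0.1]
opening: 0.0167
```

```bash
python3 -m jog '[[1,0,-0.02,0,0,0,0],[1,0,-0.02,0,0,0,0]]'; python3 -m jog '[[0.8,0,0,0,0,0,0],[0.5,0,0,0,0,0,0],[0.2,0,0,0,0,0,0],[0.2,0,0,0,0,0,0],[0.2,0,0,0,0,0,0]]'; python3 -m jog '[[0.2,0,0,0.5,0,0,0],[0.2,0,0,1.5,0,0,0],[0.2,0,0,2.5,0,0,0],[0.2,0,-0.5,3.5,0,0,0],[0.2,0,-1,4,0,0,0]]'; python3 -m jog '[[0.2,0,0,0,0,0,0],[0.2,0,0,0,0,0,0],[0.2,0,0,0,0,0,0]]'
python3 - <<'E'
from h import *
p,d,W=cam('wrist'); save('w6',p); o=bot.get_obs();print(o['time'],o['ee_pos'],o['wrist_force'])
report(W,[('plaque',.025,.1,'wrist'),('plaque',.055,.1,'wrist'),('jaw',.035,.05,'wrist'),('retainer',.035,.05,'wrist')])
p,d,W=cam('top');save('t6',p)
report(W,[('plaque',.055,.07,'top')])
E
```

```text
time: 18.2
ee_pos: [0.6058, -0.1585, 0.0574]
tcp_rot: [-90.2, -0.0, -2.2]
wrist_force: [1.0, -11.0, 1.0]
opening: 0.0166
time: 18.7
ee_pos: [0.6055, -0.156, 0.0569]
tcp_rot: [-90.0, 0.0, -2.1]
wrist_force: [-1.3, 0.2, 1.0]
opening: 0.0685
time: 19.2
ee_pos: [0.6064, -0.1813, 0.1609]
tcp_rot: [-90.1, -0.2, -2.1]
wrist_force: [1.1, 0.0, 0.2]
opening: 0.0684
time: 19.5
ee_pos: [0.6053, -0.1806, 0.156]
tcp_rot: [-90.0, 0.1, -2.1]
wrist_force: [-0.5, -0.0, 0.8]
opening: 0.0685
19.55 [ 0.60520667 -0.18052741  0.15592655] [ 0.49413238 -0.59113226  0.26452002]
plaque 0.025 0.73 13237 [ 0.6079 -0.0889] [99.7 64.3] axis 87.35 z 0.0325
plaque 0.055 0.73 5141 [ 0.6079 -0.0887] [50.  40.1] axis 87.36 z 0.0619
jaw 0.035 0.83 4081 [ 0.6048 -0.1586] [69.9 40.3] axis 177.16 z 0.0442
plaque 0.055 0.75 272 [ 0.6085 -0.0876] [48.2 39. ] axis 88.63 z 0.0616
```

View pics/w6.png

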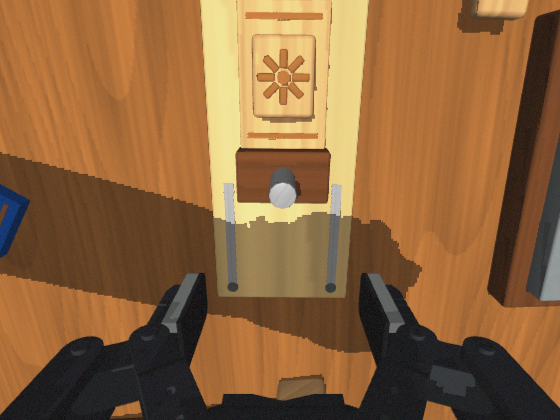

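```bash
python3 -c "
from workcell import bot
print(bot.job_done())"
```

```text
the job is handed in; nothing more can be done
None
```

The job is done and was handed in at about 19.6 s, with the gripper clear of everything.

- **Plaque:** I laid it flat on the board with the jaw still back and slid its tongue under the overhang. The sprung stop took it about 35 mm in and gave about 3.5–4 mm, with a wrist force of about 5–7 N. When I let go, the plaque sprang back to its free position.
- **Jaw:** I gripped the post and pushed the jaw up behind the plaque until the wrist force reached 13 N. About 7 N of that is the jaw's own friction, which leaves about 6 N on the retaining block, under the 15 N limit.
- **Last checks:** About a second after release, the wrist camera put the plaque about 4 mm further in than its free position. The jaw face and the plaque's tail were both at y ≈ -0.1386, so they were touching and the squeeze was holding. The top camera agreed to about 1 mm.
- **Not measured:** I worked out the push on the retaining block from the wrist force and did not measure it directly. I did not measure the other things on the bench again; no unexpected contact showed in the forces.

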